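# Free a battery pack from its charging dock with a release pin

### The job

The battery pack is locked in the charging dock: take the release pin from its stand, push it down through the narrow slot in the dock's cover and feel along the hidden guard plate for its opening, then press the latch tab below it, never forcing the pin against the dock harder than 40 N, until the pack pops up. Put the pin back in its stand, lift the pack out and stand it upright on the worktop clear of the dock, without disturbing the bottle and vials standing nearby.

Things in the scene. Friction and masses are not known exactly. Their poses are not given: they have to be found in the camera images.
- dock: White charging dock, fixed, 110 (x) x 100 (y) x 70 mm high, on a 118 x 108 mm foot skirt. Origin: centre of its underside, z up; its -x side, with three small lamps, looks roughly to the robot. Flat cover at z = 70 mm, 8 mm thick, with a narrow slot near the -x side and the battery bay behind it.
- slot (a point): Centre of the slot's mouth, level with the dock's cover (dock x -25, y 0, z 70 mm). The slot runs along the dock's y: 50 mm long, 12 mm wide, edges chamfered 2 mm. Below the 8 mm cover the space is open down to the dock's floor, 62 mm below the cover; in it, straight below the slot, lie the guard plate and the latch tab.
- guard_mid (a point): Point on top of the hidden guard plate, 16 mm below the slot's middle. The plate is rigid steel, under the whole slot, with one opening 18 mm long (dock y), wider than the slot. The opening's centre lies up to 12 mm along dock y either side of here: not reported, found by feel; only there can the tab be reached. Meeting the plate at 15 mm/s bumps with about 25 N, at 25 mm/s with up to 45 N.
- tab (a point): Point 34 mm below the slot's middle. The steel latch tab, as wide as the slot, is met below the guard's opening, 29 to 39 mm below the cover (it slopes along the slot, 15 degrees). Pressed straight down it gives on a spring: 3 to 6 N at first, 8 to 14 N with friction where the hook lets go (6 mm down), then a hard stop (8 mm). It springs back.
- bay (a point): Centre of the battery bay's mouth, level with the cover (dock x 29, y 0, z 70 mm): a 39 (x) x 67 (y) mm opening. When the hook lets go, a spring in the bay lifts the pack by 15 to 16 mm, and it stays up after the tab is let go. The pack then slides straight up and out with 1.5 mm play each side, against under 3 N of drag.
- pack: Grey battery pack with black grip ribs, 36 (x) x 64 (y) x 100 mm high, about 0.25 kg, in the dock's bay with axes parallel to the dock's. Origin: centre of its underside, z up. Locked: underside 13 to 14 mm over the worktop, top 43 mm above the cover. Freed: underside about 29 mm over the worktop.
- pack_grip (a point): Point inside the pack on its axis, 78 mm above its underside (22 mm below its top): the place to grip, across the two faces 36 mm apart (pack x). These faces are flat and clear from 46 to 100 mm above the underside.
- pin: Release pin, 155 mm long, 0.08 kg, upright in the stand. Origin: centre of its lower tip; z up its axis. Steel rod of 8 mm diameter with a flat, slightly rounded tip; collar of 26 mm diameter from 64 to 69 mm above the tip; square black handle 16 x 16 mm from 105 to 155 mm above the tip, faces square to the pin's x and y.
- pin_handle (a point): Centre of the pin's handle, on its axis, 130 mm above its tip: the place to grip, across two parallel faces 16 mm apart.
- stand: Grey pin stand, fixed to the worktop, 44 x 44 x 74 mm on a 64 x 64 x 8 mm foot. Origin: centre of its underside, z up. The pin stands in an upright hole down its middle.
- stand_hole (a point): Centre of the hole's mouth on the stand's top (z = 74 mm): 11 mm diameter, 2 mm chamfer, deep enough for the pin's rod. The pin's collar rests on the stand's top, so that its tip is then 64 mm below this point, 10 mm over the worktop.
- saline: White saline bottle, 49 x 54 x 111 mm, a bystander standing at the near edge. Origin: centre of its underside.
- blue_vial: Glass vial with blue cap, 37 x 37 x 78 mm, a bystander to the right of the dock. Origin: centre of its underside.
- green_vial: Glass vial with green cap, 37 x 37 x 78 mm, a bystander behind the stand. Origin: centre of its underside.
Things that resemble listed ones, but are neither listed nor needed, are in the scene too. What is shaped like the pack but turquoise is not meant.

How it is judged:
By the outcome, as a careful person would: the job done as asked, in the order asked, and still so for the second after the job is handed in, with the robot touching nothing.
It also fails if it takes over 64 s, if anything falls off the work surface, if the arm or the gripper's body presses on something with over 40 N, if the wrist force passes 120 N, or if a joint passes its speed limit or range.

### The arm

A 7-joint arm with a two-finger parallel gripper is mounted at the origin on a cart in front of the work surface, level with it; the furniture and walls round the work are solid. World frame = base frame: x ahead of the robot, y to its left, z up, the work surface at z = 0. Lengths are in mm, angles in degrees, forces in N, time in s.
With the tool pointing down it reaches from about 350 to 900 mm from the base axis. Payload 7.2 kg.
Tool frame: the origin (TCP) lies at the very end of the fingers, on their centre line; the grasp point (between the pads) lies 19 mm behind it; z points along the fingers, y is the line along which they close (so a half turn about z gives the same grasp; the last joint's range is limited). The gripper opens to 85 mm and grips with 20 to 120 N. Pads are 22 mm wide; open, the fingers measure 114 mm over their backs; the gripper's body (76 mm by 85 mm) begins 54 mm behind the grasp point. The pads swing forward as they close: fully open they stand 13 mm farther back than shut.
Start: joints at [70.692, 23.554, -0.728, 91.456, 0.321, 64.991, -4.71], TCP at [165.972, -602.563, 208.697] pointing down, gripper open.
Joint ranges: [-169.25, 169.25], [-16.82, 113.86], [-84.01, 82.57], [7.8, 145.47], [-59.2, 239.2], [7.22, 106.19], [-163.78, 163.78]. Speed limits (degrees/s): [136.94, 136.94, 172.46, 172.46, 180, 180, 180].

### API

Orientations are given as a 3x3 rotation matrix whose columns are the frame's x, y, z axes.
In Python, from bench import r gives the robot as it stands. The module is installed in compiled form; this text tells all that it offers.
- The arm moves only by the tool servo_tool, never from a script. Its argument "plan" is a list of rows, each a list of 7 numbers: the shift along the tool's x, y, z in cm, then the turn, a rotation vector about the tool's x, y, z in degrees, then the opening, from 0 (shut) to 1 (fully open). In form: [[x, y, z, wx, wy, wz, fingers], ...]. A call has exactly 5 rows; each row is the pose to reach, as a shift and turn from the pose commanded when the call began, along the tool's axes at that moment; what a row does not reach only later rows make up. A row lasts 1/8 s, in which the tool goes at most 62.5 mm and 10.7 degrees, less where a joint would pass 70% of its speed; a pose out of reach is approached as far as the arm can. A call with a gripper value outside its range is refused whole. The fingers move at their own pace and stop on an object; "newtons" is the grip in N (left out, the last holds). Time passes only in rows, so rows that repeat a pose let the fingers close, or fill a call up. It gives the time, the measured TCP pose, the force, the opening and the grip force at its end, in the units of the state.
- r.observe(): the state, without advancing time (a new reading comes with each control period).
- r.get_image(name): name is "side" or "top"; returns the picture (420x560x3 uint8, red, green, blue); there is no depth.
- r.get_calibration(name): a dict with "K" (3x3 intrinsics, pixels), "k1" (the pictures are not rectified: a ray, as slopes to the right and down, at radius r is drawn at 1 + k1 r^2 times it, then the intrinsics apply), "camera_from_world" (4x4, takes a point from world to camera coordinates). Camera axes: x right, y up, looking along -z (the intrinsics and any distortion apply to the point x, -y, -z); pixel columns grow to the right and rows downward; lengths in mm; the calibration is good to about 2 mm. A picture is of the moment at which its call begins. get_calibration takes no time and is no camera call.
- r.hand_in(): hands the job in; it is judged then, once.
The state is a dict: "clock": time; "joints": joint angles; "dq": joint speeds; "effort": joint torques, N m; "eef_pos": TCP position; "tool_rot": TCP orientation; "ft_force": force on the tool from outside, world axes, zero at the start; "ft_torque": the same for the moment, N m; "gripper_width": finger opening in mm; "grasp_force": force on a finger pad.
Only numpy, scipy, OpenCV 4.12 (cv2) and the standard library are available. Lean on these libraries where they do the work, as an engineer would, in place of code of your own. Each camera call takes 0.05 s, during which the arm holds its last target. There are 200 camera calls.

## Working session

There is one attempt and no reset: what is moved stays moved. The work goes in short steps, Python scripts to look and compute and a tool call to move; the robot and the scene stay as the last step left them, time stands still between calls to the robot, and variables do not carry over. Pictures are saved under pics/ and viewed, at most 10 in all, crops included, and the job is handed in when it is done.

Besides the shell and the picture viewer there is one more tool, called after ">>>" as name(argument=value, ...), one argument or row to a line, values as JSON. servo_tool: Moves the arm, as the interface text tells. Its arguments: {"type":"object","properties":{"plan":{"type":"array"},"newtons":{"type":"number"}},"required":["plan"]}

```bash
mkdir -p pics; cat > h.py <<'E'
import numpy as np,cv2
from bench import r
def cal(n):
    c=r.get_calibration(n);return np.array(c["K"],float),float(c["k1"]),np.array(c["camera_from_world"],float)
def ray(n,u,v):
    K,k1,T=cal(n)
    p=cv2.undistortPoints(np.array([[[u,v]]],float),K,np.array([k1,0,0,0.]))[0,0]
    d=np.array([p[0],-p[1],-1.]);R=T[:3,:3];return -R.T@T[:3,3],R.T@d
def onz(n,u,v,z):
    o,d=ray(n,u,v);return o+d*(z-o[2])/d[2]
def tri(a,b):
    o1,d1=ray("top",*a);o2,d2=ray("side",*b)
    s=np.linalg.lstsq(np.c_[d1,-d2],o2-o1,rcond=None)[0]
    p,q=o1+s[0]*d1,o2+s[1]*d2
    return (p+q)/2,np.linalg.norm(p-q)
def proj(n,P):
    K,k1,T=cal(n);P=np.atleast_2d(np.array(P,float));c=P@T[:3,:3].T+T[:3,3]
    c=c*[1,-1,-1];return cv2.projectPoints(c,np.zeros(3),np.zeros(3),K,np.array([k1,0,0,0.]))[0][:,0]
def snap(n,f):
    im=r.get_image(n);cv2.imwrite(f"pics/{f}.png",im[:,:,::-1]);return im
E
python3 - <<'E'
from h import *
np.set_printoptions(precision=1,suppress=True)
for n in("top","side"):
    snap(n,n+"0");K,k,T=cal(n);print(n,K[0,0],k,-T[:3,:3].T@T[:3,3],T[:3,:3])
s=r.observe();print({k:np.array(v).round(2).tolist() for k,v in s.items()})
E
```

```text
top 406.11770680837816 -0.06786169096474161 [ 382.7   90.9 1019.6] [[-0.  -1.   0. ]
 [ 1.  -0.   0.2]
 [-0.2  0.   1. ]]
side 441.577186171692 -0.0867147360779295 [  5.7 868.4 503.2] [[-0.8 -0.6  0. ]
 [ 0.2 -0.3  0.9]
 [-0.5  0.8  0.4]]
{'clock': 0.1, 'joints': [70.69, 23.6, -0.73, 91.5, 0.32, 64.99, -4.71], 'dq': [0.07, -0.08, -0.01, -0.1, -0.03, 0.05, -0.02], 'effort': [0.0, -60.18, 0.69, -30.01, 0.01, 0.01, -0.0], 'eef_pos': [165.85, -602.11, 207.94], 'tool_rot': [[0.96, 0.27, -0.0], [0.27, -0.96, 0.0], [-0.0, -0.0, -1.0]], 'ft_force': [-0.6, -0.78, 0.07], 'ft_torque': [0.04, 0.05, -0.03], 'grasp_force': 0.0, 'gripper_width': 85.57}
```

View pics/top0.png

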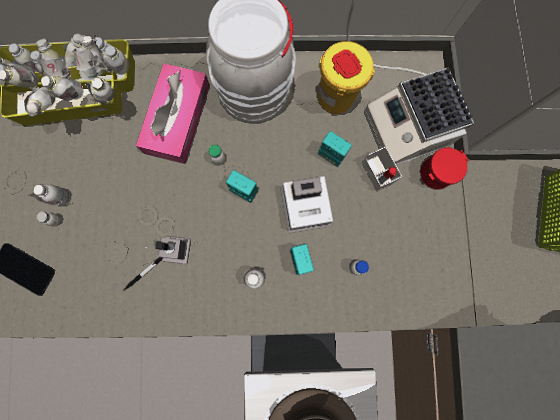

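View pics/side0.png

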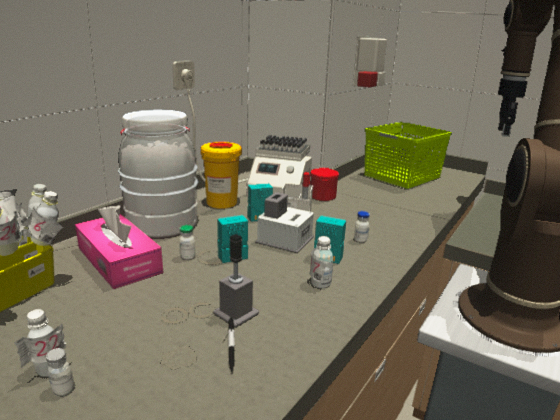

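The top view shows the dock at about (308,203) with the grey pack at (306,187) and the slot at (310,212). The stand with the pin is at (174,249).

The side view shows the dock at (286,228), the stand at (236,297) and the black pin handle at (236,248).

- **Could be taken for the pack:** turquoise blocks at top (241,184), (335,147) and (302,259). The grey one at (306,187) in the dock is the pack.
- **Could be taken for the pin:** the black/white pen lying at top (143,272). The upright pin in the stand at (170,246) is the right one.

```bash
python3 - <<'E'
import cv2,numpy as np
t=cv2.imread("pics/top0.png");s=cv2.imread("pics/side0.png")
f=lambda i,x,y:cv2.resize(i[y:y+60,x:x+80],(400,300),interpolation=cv2.INTER_CUBIC)
a=np.vstack([np.hstack([f(t,270,172),f(t,130,220)]),np.hstack([f(s,245,190),f(s,196,230)])])
cv2.imwrite("pics/c0.png",a)
E
```

```text
(no output)
```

View pics/c0.png

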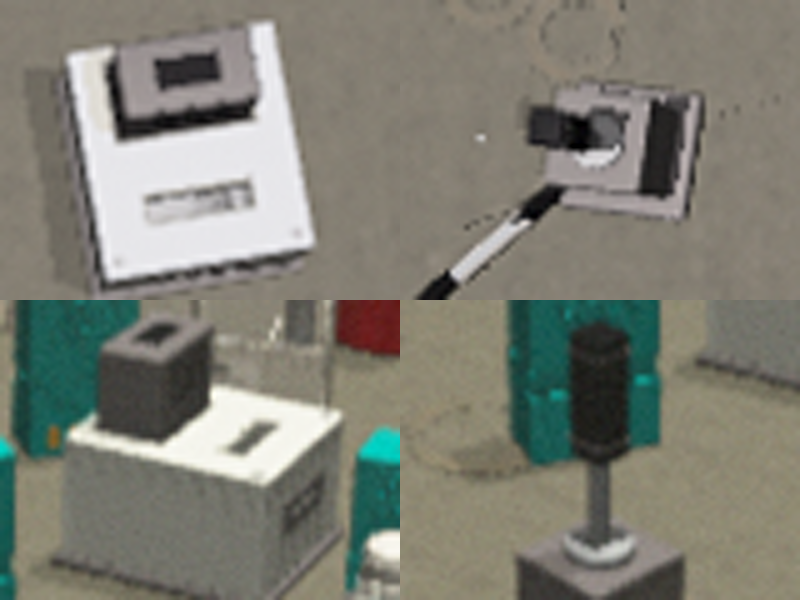

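The crops confirm the choices. The grey pack sits in the dock's bay with the slot in front of it, and the pin stands in the grey stand, its collar at about top (170.4,247.6) and side (236,279.6).

```bash
cat >> h.py <<'E'
def rectfit(n,im,lo,box,z):
    x0,y0,x1,y1=box;sub=im[y0:y1,x0:x1].astype(int)
    m=lo(sub).astype(np.uint8)
    k,l,st,_=cv2.connectedComponentsWithStats(m);i=1+np.argmax(st[1:,4]);c=max(cv2.findContours((l==i).astype(np.uint8),0,1)[0],key=cv2.contourArea)
    P=np.array([onz(n,p[0]+x0,p[1]+y0,z)[:2] for p in c[:,0]],np.float32)
    return cv2.minAreaRect(P),P
E
python3 - <<'E'
from h import *
np.set_printoptions(precision=1,suppress=True)
t=cv2.imread("pics/top0.png")[:,:,::-1];s=cv2.imread("pics/side0.png")[:,:,::-1]
for n,im,b,th in(("top",t,(270,168,345,235),200),("side",s,(245,200,330,250),200)):
    R,P=rectfit(n,im,lambda a:a.min(2)>th,b,70);print(n,"cover",R)
    x0,y0,x1,y1=b
print("cover corners top",[onz("top",*p,70) for p in((284,183),(324,177),(332.4,220.6),(291,228.6))])
print("cover corners side",[onz("side",*p,70) for p in((259,216),(298.5,227),(313,212.5),(285,208))])
# slot: top crop (142..255,180..222); side crop
print("slot top",[onz("top",*p,70) for p in((298.6,211.0),(320.6,208.2),(321.2,213.0),(299,216))],onz("top",310,212,70))
print("slot side",onz("side",245+252/5,190+(432-300)/5,70))
for nm,a,b in(("collar",(170.4,247.6),(236,279.6)),("handletop",(159,245.2),(236,236.4))):print(nm,tri(a,b))
print("collar z79",onz("top",170.4,247.6,79),onz("side",236,279.2,79))
print("stand top corners z74",[onz("top",(x-400)/5+130,y/5+220,74) for x,y in((555,92),(650,100),(640,192),(546,183))])
print("foot corners z8",[onz("top",(x-400)/5+130,y/5+220,8) for x,y in((705,93),(685,217))])
print("packtop z113",[onz("top",x/5+270,y/5+172,113) for x,y in((115,45),(240,25),(260,98),(125,122))])
E
```

```text
top cover ((554.20068359375, -4.797428131103516), (107.80184936523438, 98.819091796875), 8.174301147460938)
side cover ((552.4539794921875, -1.9392318725585938), (107.30847930908203, 99.36969757080078), 7.850595951080322)
cover corners top [array([600.6,  50.4,  70. ]), array([613.5, -46.5,  70. ]), array([507.1, -61.6,  70. ]), array([490.4,  37. ,  70. ])]
cover corners side [array([601.,  48.,  70.]), array([488.4,  42.9,  70. ]), array([506.3, -57. ,  70. ]), array([579.4, -37.4,  70. ])]
slot top [array([531.9,  17.7,  70. ]), array([537.4, -34.9,  70. ]), array([525.9, -35.8,  70. ]), array([519.9,  17.2,  70. ])] [528.9  -9.3  70. ]
slot side [528.3  -6.9  70. ]
collar (array([452.6, 319.7,  72. ]), np.float64(2.006000383285395))
handletop (array([451. , 321.9, 162.3]), np.float64(0.9130088060125721))
collar z79 [451.2 317.5  79. ] [447.2 327.8  79. ]
stand top corners z74 [array([473.4, 341.1,  74. ]), array([468.8, 296.5,  74. ]), array([426.3, 300.6,  74. ]), array([431.3, 344.4,  74. ])]
foot corners z8 [array([477.8, 283.4,   8. ]), array([416.6, 292.8,   8. ])]
packtop z113 [array([595. ,  31.5, 113. ]), array([603.3, -26.4, 113. ]), array([568.8, -34.1, 113. ]), array([558.9,  28.1, 113. ])]
```

```bash
cat >> h.py <<'E'
def go(x,y,z,yaw,p=None,R=None):
    s=r.observe();R=np.array(s["tool_rot"]);p=np.array(s["eef_pos"])
    c,q=np.cos(np.radians(yaw)),np.sin(np.radians(yaw));G=np.array([[c,q,0],[q,-c,0],[0,0,-1.]])
    w=np.degrees(cv2.Rodrigues(R.T@G)[0][:,0]);d=R.T@(np.array([x,y,z])-p)/10
    print("t",round(s["clock"],2),"pos",p.round(1),"J",np.round(s["joints"],0),"F",np.round(s["ft_force"],1),"w",round(s["gripper_width"],1),"g",round(s["grasp_force"],1))
    print("shift cm",d.round(2),"turn",w.round(2))
E
python3 -c "
from h import *
go(440,-250,240,84)"
```

```text
t 0.1 pos [ 165.9 -602.1  207.9] J [71. 24. -1. 91.  0. 65. -5.] F [-0.6 -0.8  0.1] w 85.6 g 0.0
shift cm [ 35.78 -26.67  -3.17] turn [-8.00e-02 -4.00e-02 -6.86e+01]
```

>>> servo_tool(
  plan=[
    [35.8, -26.7, -3.2, 0, 0, -68.6, 1],
    [35.8, -26.7, -3.2, 0, 0, -68.6, 1],
    [35.8, -26.7, -3.2, 0, 0, -68.6, 1],
    [35.8, -26.7, -3.2, 0, 0, -68.6, 1],
    [35.8, -26.7, -3.2, 0, 0, -68.6, 1],
  ],
  newtons=60,
)

```text
clock: 0.72
eef_pos: [358.1, -354.7, 231.1]
tool_rot: [[0.351, 0.936, -0.0], [0.936, -0.351, -0.0], [-0.0, -0.0, -1.0]]
ft_force: [1.1, -0.7, 0.0]
gripper_width: 85.3
grasp_force: 0.0
```

```bash
python3 -c "
from h import *
go(451,321,215,84)"
```

```text
t 0.72 pos [ 358.1 -354.7  231.1] J [ 55.  12. -19. 105.   4.  64.  15.] F [ 1.1 -0.7  0. ] w 85.3 g 0.0
shift cm [ 66.54 -15.01   1.6 ] turn [-1.000e-02  1.000e-02 -1.454e+01]
```

>>> servo_tool(
  plan=[
    [66.5, -15, 1.6, 0, 0, -14.5, 1],
    [66.5, -15, 1.6, 0, 0, -14.5, 1],
    [66.5, -15, 1.6, 0, 0, -14.5, 1],
    [66.5, -15, 1.6, 0, 0, -14.5, 1],
    [66.5, -15, 1.6, 0, 0, -14.5, 1],
  ],
)

```text
clock: 1.35
eef_pos: [401.6, -45.5, 223.7]
tool_rot: [[0.112, 0.994, 0.0], [0.994, -0.112, -0.001], [-0.001, 0.0, -1.0]]
ft_force: [1.9, -0.3, 0.7]
gripper_width: 85.7
grasp_force: 0.0
```

```bash
python3 -c "
from h import *
go(451,321,215,84)"
```

```text
t 1.35 pos [401.6 -45.5 223.7] J [ 36.   3. -37. 117.   2.  61.  -8.] F [ 1.9 -0.3  0.7] w 85.7 g 0.0
shift cm [36.97  0.83  0.85] turn [ 0.02  0.03 -0.4 ]
```

>>> servo_tool(
  plan=[
    [37, 0.8, 0.9, 0, 0, -0.4, 1],
    [37, 0.8, 0.9, 0, 0, -0.4, 1],
    [37, 0.8, 0.9, 0, 0, -0.4, 1],
    [37, 0.8, 0.9, 0, 0, -0.4, 1],
    [37, 0.8, 0.9, 0, 0, -0.4, 1],
  ],
)

```text
clock: 1.98
eef_pos: [443.5, 263.9, 215.8]
tool_rot: [[0.105, 0.994, 0.0], [0.994, -0.105, -0.0], [-0.0, 0.0, -1.0]]
ft_force: [1.5, -0.9, 0.7]
gripper_width: 85.4
grasp_force: 0.0
```

```bash
python3 -c "
from h import *
go(451,321,190,84)"
```

```text
t 1.98 pos [443.5 263.9 215.8] J [  3.  19. -49. 104.  16.  65. -57.] F [ 1.5 -0.9  0.7] w 85.4 g 0.0
shift cm [5.76 0.15 2.58] turn [ 0.01  0.02 -0.05]
```

>>> servo_tool(
  plan=[
    [5.75, 0.15, 2.6, 0, 0, 0, 1],
    [5.75, 0.15, 4.5, 0, 0, 0, 1],
    [5.75, 0.15, 7, 0, 0, 0, 1],
    [5.75, 0.15, 9.5, 0, 0, 0, 1],
    [5.75, 0.15, 9.5, 0, 0, 0, 1],
  ],
)

```text
clock: 2.6
eef_pos: [449.8, 317.3, 119.2]
tool_rot: [[0.105, 0.994, -0.003], [0.994, -0.105, -0.003], [-0.003, -0.003, -1.0]]
ft_force: [0.2, 0.4, 0.6]
gripper_width: 85.4
grasp_force: 0.0
```

```bash
python3 -c "
from h import *
a=snap('top','a');b=snap('side','b')
f=lambda i,x,y:cv2.resize(i[y:y+90,x:x+120],(400,300),interpolation=cv2.INTER_CUBIC)
cv2.imwrite('pics/c1.png',np.hstack([f(a,110,200),f(b,176,210)])[:,:,::-1])
go(451,321,121,84)"
```

```text
t 2.7 pos [450.9 318.9 121.6] J [ -6.  29. -45. 105.  24.  56. -68.] F [-0.5 -0.3 -0.3] w 85.0 g 0.0
shift cm [ 0.21 -0.02  0.06] turn [-0.    0.01 -0.02]
```

View pics/c1.png

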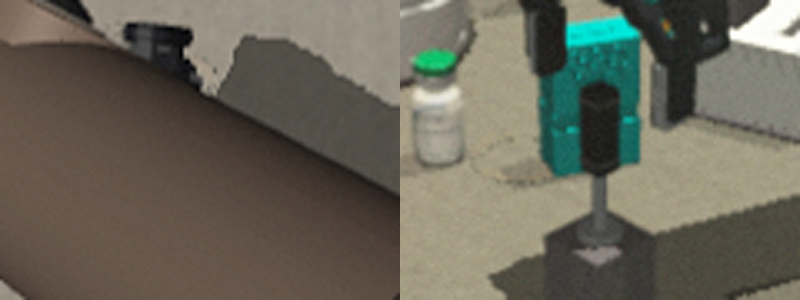

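The picture shows the fingers straddling the pin's handle, which is at side (236,248), one to the left and one to the right. Before closing I'll check the finger heights by projection.

```bash
python3 -c "
from h import *
P=np.array([[496,314,134],[406,324,134],[451,319,165],[451,321.5,165],[451,321.5,115],[451,321.5,79]])
q=proj('side',P);print(q.round(1),((q-[176,210])*10/3).round(0)+[400,0])"
```

```text
[[220.2 242.2]
 [255.7 258.6]
 [237.3 234.5]
 [236.4 235. ]
 [236.5 259.9]
 [236.6 277.1]] [[547. 107.]
 [666. 162.]
 [604.  82.]
 [601.  83.]
 [602. 166.]
 [602. 224.]]
```

>>> servo_tool(
  plan=[
    [0.2, 0, 0, 0, 0, 0, 0.35],
    [0.2, 0, 0, 0, 0, 0, 0.35],
    [0.2, 0, 0, 0, 0, 0, 0.35],
    [0.2, 0, 0, 0, 0, 0, 0.35],
    [0.2, 0, 0, 0, 0, 0, 0.35],
  ],
)

```text
clock: 3.32
eef_pos: [450.9, 321.3, 121.1]
tool_rot: [[0.104, 0.995, 0.0], [0.995, -0.104, -0.0], [-0.0, 0.0, -1.0]]
ft_force: [-0.7, 0.6, -0.4]
gripper_width: 29.9
grasp_force: 0.0
```

```bash
python3 -c "
from h import *
b=snap('side','b2')
cv2.imwrite('pics/c2.png',cv2.resize(b[200:290,186:286],(600,540),interpolation=cv2.INTER_CUBIC)[:,:,::-1])
go(451,321,121,84)
P=np.array([[466,319,121],[436,322,121],[451,321.5,140]]);q=proj('side',P);print(((q-[186,200])*6).round(0))"
```

```text
t 3.38 pos [450.9 321.3 121.1] J [ -7.  29. -45. 105.  24.  56. -68.] F [-1.1  0.4 -0.3] w 29.3 g 0.0
shift cm [-0.03  0.02  0.01] turn [-0.    0.01  0.02]
[[270. 324.]
 [341. 358.]
 [303. 286.]]
```

View pics/c2.png

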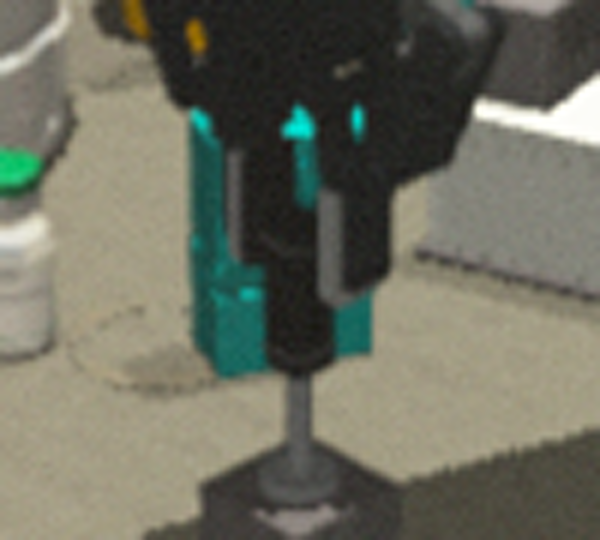

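The picture shows the handle centred between the pads at about (300,300). The pad ends sit roughly 15 mm higher than the model says, so I'll go 10 mm lower before closing.

>>> servo_tool(
  plan=[
    [0, 0, 0.5, 0, 0, 0, 0.35],
    [0, 0, 1, 0, 0, 0, 0.35],
    [0, 0, 1, 0, 0, 0, 0],
    [0, 0, 1, 0, 0, 0, 0],
    [0, 0, 1, 0, 0, 0, 0],
  ],
  newtons=90,
)

```text
clock: 4.0
eef_pos: [450.9, 321.4, 111.1]
tool_rot: [[0.104, 0.995, -0.0], [0.995, -0.104, -0.0], [-0.0, -0.0, -1.0]]
ft_force: [-0.5, -0.4, -1.3]
gripper_width: 14.5
grasp_force: 87.6
```

>>> servo_tool(
  plan=[
    [0, 0, 0, 0, 0, 0, 0],
    [0, 0, -1, 0, 0, 0, 0],
    [0, 0, -3, 0, 0, 0, 0],
    [0, 0, -6, 0, 0, 0, 0],
    [0, 0, -10, 0, 0, 0, 0],
  ],
)

```text
clock: 4.62
eef_pos: [450.6, 321.3, 213.0]
tool_rot: [[0.104, 0.995, -0.0], [0.995, -0.104, 0.0], [0.0, -0.0, -1.0]]
ft_force: [0.2, -0.1, -0.5]
gripper_width: 14.3
grasp_force: 87.7
```

```bash
python3 -c "
from h import *
go(528.5,-7.2,211,98)"
```

```text
t 4.62 pos [450.6 321.3 213. ] J [ -4.  23. -48.  99.  19.  66. -63.] F [ 0.2 -0.1 -0.5] w 14.3 g 87.7
shift cm [-31.87  11.16   0.2 ] turn [-1.000e-02 -0.000e+00 -1.396e+01]
```

>>> servo_tool(
  plan=[
    [-31.9, 11.2, 0.2, 0, 0, -14, 0],
    [-31.9, 11.2, 0.2, 0, 0, -14, 0],
    [-31.9, 11.2, 0.2, 0, 0, -14, 0],
    [-31.9, 11.2, 0.2, 0, 0, -14, 0],
    [-31.9, 11.2, 0.2, 0, 0, -14, 0],
  ],
)

```text
clock: 5.25
eef_pos: [523.0, 19.1, 211.2]
tool_rot: [[-0.14, 0.99, 0.002], [0.99, 0.14, -0.0], [-0.001, 0.002, -1.0]]
ft_force: [1.3, 0.4, -1.1]
gripper_width: 14.8
grasp_force: 87.8
```

>>> servo_tool(
  plan=[
    [-2.5, 0.2, 0, 0, 0, 0, 0],
    [-2.5, 0.2, 1, 0, 0, 0, 0],
    [-2.5, 0.2, 2, 0, 0, 0, 0],
    [-2.5, 0.2, 2.5, 0, 0, 0, 0],
    [-2.5, 0.2, 2.5, 0, 0, 0, 0],
  ],
)

```text
clock: 5.88
eef_pos: [527.4, -2.3, 184.0]
tool_rot: [[-0.142, 0.99, -0.001], [0.99, 0.142, 0.0], [0.0, -0.001, -1.0]]
ft_force: [-0.3, -0.1, -0.6]
gripper_width: 14.7
grasp_force: 87.8
```

```bash
python3 -c "
from h import *
a=snap('top','t3');b=snap('side','s3')
f=lambda i,x,y:cv2.resize(i[y:y+90,x:x+60],(400,600),interpolation=cv2.INTER_CUBIC)
cv2.imwrite('pics/c3.png',np.hstack([f(a,280,160),f(b,260,165)])[:,:,::-1])
go(528.5,-7.2,180,98)"
```

```text
t 5.97 pos [527.8  -2.7 184.4] J [ 32.  22. -47. 104.  18.  62. -14.] F [-0.1 -0.6 -0.3] w 14.7 g 87.8
shift cm [-0.46  0.01  0.44] turn [ 0.01 -0.01  0.1 ]
```

View pics/c3.png

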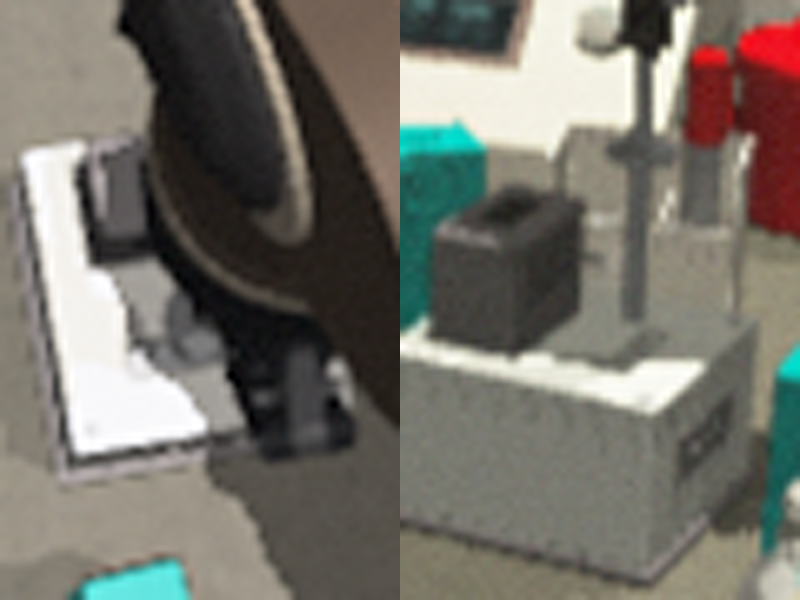

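The side crop shows the pin hanging over the slot with its tip at about side (294.8,213.3). The slot's middle was at (295.4,216.4), so the pin is close to being in line with it.

```bash
python3 -c "
from h import *
# rod axis in side picture: row-wise dark centre between collar and tip
b=cv2.imread('pics/s3.png').astype(int)
print(onz('side',294.8,213.0,83.3), onz('side',294.8,212.3,83.3))
# rod at collar z=83.3+66.5 
print('collar',onz('side',260+240/6.667,165+152/6.667,149.8))
print(proj('side',[[527.8,-2.7,83.3],[528.5,-7.2,83.3],[528.5,-7.2,70],[527.8,-2.7,149.8]]))
"
```

```text
[524.7791781    2.67817148  83.3       ] [527.17989548  -1.14872988  83.3       ]
collar [524.31837105   3.98289339 149.8       ]
[[294.92031762 212.05202198]
 [295.6408908  211.44242339]
 [295.38059115 216.34399773]
 [296.23766957 186.78384391]]
```

>>> servo_tool(
  plan=[
    [-0.45, 0, 0.2, 0, 0, 0, 0],
    [-0.45, 0, 0.5, 0, 0, 0, 0],
    [-0.45, 0, 0.85, 0, 0, 0, 0],
    [-0.45, 0, 0.85, 0, 0, 0, 0],
    [-0.45, 0, 0.85, 0, 0, 0, 0],
  ],
)

```text
clock: 6.6
eef_pos: [528.4, -7.9, 175.8]
tool_rot: [[-0.14, 0.99, 0.0], [0.99, 0.14, 0.0], [0.0, 0.0, -1.0]]
ft_force: [-0.1, -0.6, -0.9]
gripper_width: 14.5
grasp_force: 87.8
```

>>> servo_tool(
  plan=[
    [0, 0, 0.15, 0, 0, 0, 0],
    [0, 0, 0.3, 0, 0, 0, 0],
    [0, 0, 0.45, 0, 0, 0, 0],
    [0, 0, 0.6, 0, 0, 0, 0],
    [0, 0, 0.75, 0, 0, 0, 0],
  ],
)

```text
clock: 7.22
eef_pos: [528.3, -8.0, 168.2]
tool_rot: [[-0.139, 0.99, -0.0], [0.99, 0.139, -0.0], [-0.0, -0.0, -1.0]]
ft_force: [0.8, 0.3, 0.4]
gripper_width: 14.6
grasp_force: 87.8
```

>>> servo_tool(
  plan=[
    [0, 0, 0.15, 0, 0, 0, 0],
    [0, 0, 0.3, 0, 0, 0, 0],
    [0, 0, 0.45, 0, 0, 0, 0],
    [0, 0, 0.6, 0, 0, 0, 0],
    [0, 0, 0.7, 0, 0, 0, 0],
  ],
)

```text
clock: 7.85
eef_pos: [528.4, -8.0, 161.2]
tool_rot: [[-0.139, 0.99, -0.0], [0.99, 0.139, -0.0], [-0.0, -0.0, -1.0]]
ft_force: [-0.8, -0.8, -0.5]
gripper_width: 14.7
grasp_force: 87.8
```

>>> servo_tool(
  plan=[
    [0, 0, 0.1, 0, 0, 0, 0],
    [0, 0, 0.2, 0, 0, 0, 0],
    [0, 0, 0.3, 0, 0, 0, 0],
    [0, 0, 0.4, 0, 0, 0, 0],
    [0, 0, 0.45, 0, 0, 0, 0],
  ],
)

```text
clock: 8.48
eef_pos: [528.4, -8.0, 156.7]
tool_rot: [[-0.139, 0.99, -0.0], [0.99, 0.139, 0.0], [0.0, -0.0, -1.0]]
ft_force: [0.4, 0.6, -0.7]
gripper_width: 14.6
grasp_force: 87.8
```

>>> servo_tool(
  plan=[
    [0, 0, 0.06, 0, 0, 0, 0],
    [0, 0, 0.12, 0, 0, 0, 0],
    [0, 0, 0.18, 0, 0, 0, 0],
    [0, 0, 0.24, 0, 0, 0, 0],
    [0, 0, 0.3, 0, 0, 0, 0],
  ],
)

```text
clock: 9.1
eef_pos: [528.6, -7.9, 154.2]
tool_rot: [[-0.139, 0.99, 0.0], [0.99, 0.139, -0.0], [-0.0, 0.0, -1.0]]
ft_force: [-1.2, -0.6, 7.0]
gripper_width: 14.7
grasp_force: 88.9
```

>>> servo_tool(
  plan=[
    [0.14, 0, 0.01, 0, 0, 0, 0],
    [0.28, 0, 0.02, 0, 0, 0, 0],
    [0.42, 0, 0.03, 0, 0, 0, 0],
    [0.56, 0, 0.03, 0, 0, 0, 0],
    [0.6, 0, 0.03, 0, 0, 0, 0],
  ],
)

```text
clock: 9.72
eef_pos: [528.3, -4.1, 154.3]
tool_rot: [[-0.138, 0.99, 0.002], [0.99, 0.138, -0.003], [-0.003, 0.001, -1.0]]
ft_force: [0.2, -5.3, 5.8]
gripper_width: 14.7
grasp_force: 88.6
```

>>> servo_tool(
  plan=[
    [0.14, 0, 0, 0, 0, 0, 0],
    [0.28, 0, 0, 0, 0, 0, 0],
    [0.42, 0, 0, 0, 0, 0, 0],
    [0.56, 0, 0, 0, 0, 0, 0],
    [0.6, 0, 0, 0, 0, 0, 0],
  ],
)

```text
clock: 10.35
eef_pos: [527.7, 2.3, 154.3]
tool_rot: [[-0.138, 0.99, 0.002], [0.99, 0.139, -0.003], [-0.003, 0.002, -1.0]]
ft_force: [-0.5, -5.0, 6.4]
gripper_width: 14.6
grasp_force: 88.5
```

>>> servo_tool(
  plan=[
    [0.14, 0, 0, 0, 0, 0, 0],
    [0.28, 0, 0, 0, 0, 0, 0],
    [0.42, 0, 0, 0, 0, 0, 0],
    [0.5, 0, 0, 0, 0, 0, 0],
    [0.5, 0, 0, 0, 0, 0, 0],
  ],
)

```text
clock: 10.98
eef_pos: [527.1, 7.3, 154.3]
tool_rot: [[-0.139, 0.99, 0.002], [0.99, 0.139, -0.002], [-0.003, 0.002, -1.0]]
ft_force: [1.1, -3.9, 5.0]
gripper_width: 14.6
grasp_force: 88.5
```

>>> servo_tool(
  plan=[
    [0, 0, -0.3, 0, 0, 0, 0],
    [-1.2, 0, -0.3, 0, 0, 0, 0],
    [-2.45, 0, -0.3, 0, 0, 0, 0],
    [-2.45, 0, -0.25, 0, 0, 0, 0],
    [-2.45, 0, -0.2, 0, 0, 0, 0],
  ],
)

```text
clock: 11.6
eef_pos: [529.3, -15.4, 155.3]
tool_rot: [[-0.139, 0.99, -0.0], [0.99, 0.139, 0.0], [0.0, -0.0, -1.0]]
ft_force: [1.3, -0.8, -1.0]
gripper_width: 14.4
grasp_force: 88.0
```

>>> servo_tool(
  plan=[
    [0, 0, 0.08, 0, 0, 0, 0],
    [0, 0, 0.16, 0, 0, 0, 0],
    [0, 0, 0.24, 0, 0, 0, 0],
    [0, 0, 0.32, 0, 0, 0, 0],
    [0, 0, 0.32, 0, 0, 0, 0],
  ],
)

```text
clock: 12.22
eef_pos: [529.4, -15.4, 152.2]
tool_rot: [[-0.139, 0.99, -0.0], [0.99, 0.139, -0.0], [0.0, -0.0, -1.0]]
ft_force: [0.8, 0.4, -0.6]
gripper_width: 14.1
grasp_force: 88.0
```

>>> servo_tool(
  plan=[
    [0, 0, 0.15, 0, 0, 0, 0],
    [0, 0, 0.3, 0, 0, 0, 0],
    [0, 0, 0.45, 0, 0, 0, 0],
    [0, 0, 0.6, 0, 0, 0, 0],
    [0, 0, 0.75, 0, 0, 0, 0],
  ],
)

```text
clock: 12.85
eef_pos: [529.4, -15.4, 144.6]
tool_rot: [[-0.139, 0.99, -0.0], [0.99, 0.139, 0.0], [0.0, -0.0, -1.0]]
ft_force: [0.0, 0.7, -0.5]
gripper_width: 14.5
grasp_force: 88.0
```

>>> servo_tool(
  plan=[
    [0, 0, 0.1, 0, 0, 0, 0],
    [0, 0, 0.2, 0, 0, 0, 0],
    [0, 0, 0.3, 0, 0, 0, 0],
    [0, 0, 0.4, 0, 0, 0, 0],
    [0, 0, 0.5, 0, 0, 0, 0],
  ],
)

```text
clock: 13.48
eef_pos: [529.4, -15.4, 139.7]
tool_rot: [[-0.139, 0.99, 0.0], [0.99, 0.139, -0.0], [-0.0, 0.0, -1.0]]
ft_force: [0.3, -0.0, -0.6]
gripper_width: 14.7
grasp_force: 88.0
```

>>> servo_tool(
  plan=[
    [0, 0, 0.1, 0, 0, 0, 0],
    [0, 0, 0.2, 0, 0, 0, 0],
    [0, 0, 0.3, 0, 0, 0, 0],
    [0, 0, 0.4, 0, 0, 0, 0],
    [0, 0, 0.5, 0, 0, 0, 0],
  ],
)

```text
clock: 14.1
eef_pos: [529.5, -15.3, 135.0]
tool_rot: [[-0.139, 0.99, 0.0], [0.99, 0.139, -0.0], [-0.0, 0.0, -1.0]]
ft_force: [-1.2, -0.5, 3.4]
gripper_width: 14.5
grasp_force: 88.4
```

>>> servo_tool(
  plan=[
    [0, 0, 0.08, 0, 0, 0, 0],
    [0, 0, 0.16, 0, 0, 0, 0],
    [0, 0, 0.24, 0, 0, 0, 0],
    [0, 0, 0.32, 0, 0, 0, 0],
    [0, 0, 0.4, 0, 0, 0, 0],
  ],
)

```text
clock: 14.72
eef_pos: [529.2, -15.4, 131.1]
tool_rot: [[-0.139, 0.99, -0.0], [0.99, 0.139, -0.0], [-0.0, -0.0, -1.0]]
ft_force: [-2.9, -0.3, 7.2]
gripper_width: 14.8
grasp_force: 88.9
```

>>> servo_tool(
  plan=[
    [0, 0, 0.06, 0, 0, 0, 0],
    [0, 0, 0.12, 0, 0, 0, 0],
    [0, 0, 0.18, 0, 0, 0, 0],
    [0, 0, 0.2, 0, 0, 0, 0],
    [0, 0, 0.2, 0, 0, 0, 0],
  ],
)

```text
clock: 15.35
eef_pos: [529.2, -15.4, 129.3]
tool_rot: [[-0.139, 0.99, -0.0], [0.99, 0.139, -0.001], [-0.0, -0.0, -1.0]]
ft_force: [-2.8, -0.4, 9.3]
gripper_width: 14.4
grasp_force: 89.1
```

```bash
python3 -c "
from h import *
b=snap('side','s4');a=cv2.imread('pics/s3.png')[:,:,::-1]
f=lambda i:cv2.resize(i[165:240,250:310],(400,500),interpolation=cv2.INTER_CUBIC)
cv2.imwrite('pics/c4.png',np.hstack([f(a),f(b)])[:,:,::-1])
for i in(a,b):print([int(x) for x in i[165:225,275].mean(1)])
go(528.5,-7.2,180,98)"
```

```text
[59, 42, 41, 41, 45, 49, 55, 72, 113, 149, 207, 238, 237, 238, 238, 236, 237, 237, 235, 237, 234, 208, 158, 133, 132, 133, 131, 115, 87, 65, 46, 41, 33, 46, 66, 74, 78, 69, 64, 60, 60, 66, 65, 63, 65, 64, 64, 65, 63, 66, 65, 67, 75, 168, 225, 227, 189, 121, 112, 112]
[58, 43, 44, 44, 42, 53, 51, 69, 111, 149, 207, 237, 238, 239, 236, 237, 237, 238, 238, 236, 233, 208, 155, 133, 136, 133, 130, 112, 78, 61, 50, 32, 37, 94, 125, 125, 101, 69, 66, 65, 64, 61, 67, 64, 69, 63, 66, 65, 65, 66, 61, 68, 69, 146, 215, 228, 189, 123, 119, 109]
t 15.4 pos [529.3 -15.4 129.3] J [ 31.  26. -45. 108.  22.  56. -16.] F [-3.2 -0.1 10. ] w 14.9 g 89.1
shift cm [ 0.82  0.04 -5.07] turn [-0.02  0.03  0.02]
```

>>> servo_tool(
  plan=[
    [0, 0, 0.04, 0, 0, 0, 0],
    [0, 0, 0.08, 0, 0, 0, 0],
    [0, 0, 0.12, 0, 0, 0, 0],
    [0, 0, 0.14, 0, 0, 0, 0],
    [0, 0, 0.14, 0, 0, 0, 0],
  ],
)

```text
clock: 16.02
eef_pos: [529.3, -15.4, 127.9]
tool_rot: [[-0.139, 0.99, -0.0], [0.99, 0.139, -0.001], [-0.001, -0.0, -1.0]]
ft_force: [-3.4, 0.1, 10.0]
gripper_width: 14.8
grasp_force: 89.0
```

```bash
python3 -c "
from h import *
b=snap('side','s5')
print([int(x) for x in b[165:225,275].mean(1)])
go(528.5,-7.2,180,98)"
```

```text
[66, 42, 43, 49, 47, 49, 51, 71, 113, 148, 208, 239, 239, 237, 238, 237, 238, 238, 238, 212, 129, 72, 37, 32, 35, 53, 87, 115, 90, 68, 68, 72, 68, 64, 68, 71, 72, 71, 67, 68, 70, 73, 69, 71, 70, 71, 66, 63, 51, 50, 53, 51, 63, 143, 210, 227, 184, 121, 117, 113]
t 16.07 pos [529.3 -15.4 128. ] J [ 31.  26. -45. 108.  22.  55. -16.] F [-2.3 -0.4  7.6] w 14.5 g 88.7
shift cm [ 0.82  0.04 -5.21] turn [-0.02  0.03  0.01]
```

The pack popped: its top edge moved up about 8 px. Now I withdraw the pin and return it to the stand.

>>> servo_tool(
  plan=[
    [0, 0, -1, 0, 0, 0, 0],
    [0, 0, -3, 0, 0, 0, 0],
    [0, 0, -5.5, 0, 0, 0, 0],
    [0, 0, -8.5, 0, 0, 0, 0],
    [0, 0, -9.5, 0, 0, 0, 0],
  ],
)

```text
clock: 16.7
eef_pos: [530.3, -15.2, 224.1]
tool_rot: [[-0.139, 0.99, 0.003], [0.99, 0.139, -0.0], [-0.001, 0.003, -1.0]]
ft_force: [-0.2, 0.4, -1.8]
gripper_width: 14.6
grasp_force: 87.9
```

```bash
python3 -c "
from h import *
go(450.9,321.3,206,84)"
```

```text
t 16.7 pos [530.3 -15.2 224.1] J [ 35.  20. -48. 101.  16.  66. -10.] F [-0.2  0.4 -1.8] w 14.6 g 87.9
shift cm [34.43 -3.18  1.78] turn [1.600e-01 1.000e-02 1.402e+01]
```

>>> servo_tool(
  plan=[
    [34.4, -3.2, 1.8, 0, 0, 14, 0],
    [34.4, -3.2, 1.8, 0, 0, 14, 0],
    [34.4, -3.2, 1.8, 0, 0, 14, 0],
    [34.4, -3.2, 1.8, 0, 0, 14, 0],
    [34.4, -3.2, 1.8, 0, 0, 14, 0],
  ],
)

```text
clock: 17.32
eef_pos: [457.5, 286.6, 205.5]
tool_rot: [[0.105, 0.994, -0.0], [0.994, -0.105, -0.001], [-0.001, -0.0, -1.0]]
ft_force: [0.8, -0.5, -0.4]
gripper_width: 14.4
grasp_force: 87.8
```

```bash
python3 -c "
from h import *
go(450.9,321.3,188,84)"
```

```text
t 17.32 pos [457.5 286.6 205.5] J [  1.  23. -50. 101.  19.  65. -60.] F [ 0.8 -0.5 -0.4] w 14.4 g 87.8
shift cm [ 3.38 -1.02  1.75] turn [-0.01  0.03 -0.02]
```

>>> servo_tool(
  plan=[
    [1.7, -0.5, 0.5, 0, 0, 0, 0],
    [3.4, -1, 1, 0, 0, 0, 0],
    [3.4, -1, 1.75, 0, 0, 0, 0],
    [3.4, -1, 1.75, 0, 0, 0, 0],
    [3.4, -1, 1.75, 0, 0, 0, 0],
  ],
)

```text
clock: 17.95
eef_pos: [452.3, 319.0, 188.6]
tool_rot: [[0.106, 0.994, -0.0], [0.994, -0.106, -0.001], [-0.001, 0.0, -1.0]]
ft_force: [0.1, 0.4, -1.2]
gripper_width: 14.5
grasp_force: 87.8
```

```bash
python3 -c "
from h import *
go(450.9,321.3,111,84)
b=snap('side','s6')
cv2.imwrite('pics/c6.png',cv2.resize(b[200:330,186:286],(460,598),interpolation=cv2.INTER_CUBIC)[:,:,::-1])
print(proj('side',[[450.9,321.3,87],[450.9,321.3,153],[450.9,321.3,74]]))
"
```

```text
t 17.95 pos [452.3 319.  188.6] J [ -3.  25. -49. 101.  21.  64. -65.] F [ 0.1  0.4 -1.2] w 14.5 g 87.8
shift cm [ 0.22 -0.16  7.76] turn [ 0.    0.04 -0.07]
[[236.65828732 273.32049489]
 [236.54461647 241.07010148]
 [236.68330706 279.4211513 ]]
```

View pics/c6.png

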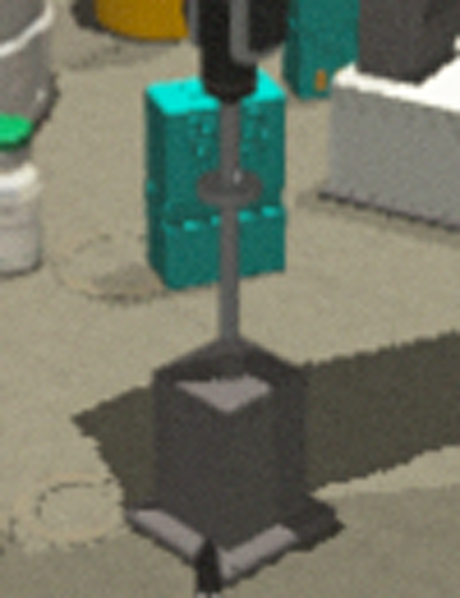

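The pin hangs straight, with its tip over the middle of the stand's top at about side (236,274).

```bash
python3 -c "
from h import *
r.get_image('side');r.get_image('side')
go(450.9,321.3,111,84)"
```

```text
t 18.1 pos [452.3 319.6 189. ] J [ -3.  25. -49. 101.  21.  64. -65.] F [-0.  -0.1 -1.1] w 14.6 g 87.8
shift cm [ 0.16 -0.16  7.8 ] turn [ 0.03 -0.   -0.05]
```

>>> servo_tool(
  plan=[
    [0.16, -0.15, 0.3, 0, 0, 0, 0],
    [0.16, -0.15, 0.8, 0, 0, 0, 0],
    [0.16, -0.15, 1.0, 0, 0, 0, 0],
    [0.16, -0.15, 1.2, 0, 0, 0, 0],
    [0.16, -0.15, 1.4, 0, 0, 0, 0],
  ],
)

```text
clock: 18.73
eef_pos: [450.5, 321.9, 174.6]
tool_rot: [[0.104, 0.995, 0.0], [0.995, -0.104, 0.0], [0.0, 0.0, -1.0]]
ft_force: [-1.0, 0.2, -0.6]
gripper_width: 14.8
grasp_force: 87.8
```

>>> servo_tool(
  plan=[
    [0, 0, 0.15, 0, 0, 0, 0],
    [0, 0, 0.3, 0, 0, 0, 0],
    [0, 0, 0.45, 0, 0, 0, 0],
    [0, 0, 0.6, 0, 0, 0, 0],
    [0, 0, 0.75, 0, 0, 0, 0],
  ],
)

```text
clock: 19.35
eef_pos: [450.5, 321.9, 167.2]
tool_rot: [[0.104, 0.995, -0.0], [0.995, -0.104, -0.0], [-0.0, -0.0, -1.0]]
ft_force: [0.2, -0.3, -0.4]
gripper_width: 14.3
grasp_force: 87.8
```

>>> servo_tool(
  plan=[
    [0, 0, 0.6, 0, 0, 0, 0],
    [0, 0, 1.6, 0, 0, 0, 0],
    [0, 0, 2.6, 0, 0, 0, 0],
    [0, 0, 3.6, 0, 0, 0, 0],
    [0, 0, 4.6, 0, 0, 0, 0],
  ],
)

```text
clock: 19.98
eef_pos: [450.4, 321.8, 120.4]
tool_rot: [[0.104, 0.995, -0.0], [0.995, -0.104, -0.0], [-0.0, -0.0, -1.0]]
ft_force: [0.3, -0.4, 0.1]
gripper_width: 14.7
grasp_force: 87.8
```

>>> servo_tool(
  plan=[
    [0, 0, 0.4, 0, 0, 0, 0],
    [0, 0, 0.65, 0, 0, 0, 0],
    [0, 0, 0.8, 0, 0, 0, 0],
    [0, 0, 0.95, 0, 0, 0, 0],
    [0, 0, 1.0, 0, 0, 0, 0],
  ],
)

```text
clock: 20.6
eef_pos: [450.6, 321.9, 111.4]
tool_rot: [[0.104, 0.995, 0.0], [0.995, -0.104, 0.0], [0.0, 0.0, -1.0]]
ft_force: [-0.8, -0.1, -0.8]
gripper_width: 14.8
grasp_force: 87.8
```

>>> servo_tool(
  plan=[
    [0, 0, 0.03, 0, 0, 0, 0.5],
    [0, 0, 0.03, 0, 0, 0, 0.6],
    [0, 0, 0.03, 0, 0, 0, 0.8],
    [0, 0, 0.03, 0, 0, 0, 0.8],
    [0, 0, -2, 0, 0, 0, 0.8],
  ],
)

```text
clock: 21.22
eef_pos: [449.7, 321.2, 130.8]
tool_rot: [[0.104, 0.995, -0.002], [0.995, -0.104, -0.001], [-0.002, -0.002, -1.0]]
ft_force: [-0.1, -0.7, 0.5]
gripper_width: 68.3
grasp_force: 0.0
```

>>> servo_tool(
  plan=[
    [0, 0, -3, 0, 0, 0, 0.8],
    [0, 0, -8, 0, 0, 0, 0.8],
    [0, 0, -12, 0, 0, 0, 0.8],
    [0, 0, -12, 0, 0, 0, 0.8],
    [0, 0, -12, 0, 0, 0, 0.8],
  ],
)

```text
clock: 21.85
eef_pos: [450.4, 321.7, 251.7]
tool_rot: [[0.104, 0.995, 0.001], [0.995, -0.104, -0.0], [-0.0, 0.001, -1.0]]
ft_force: [-0.3, 0.0, -0.2]
gripper_width: 68.7
grasp_force: 0.0
```

```bash
python3 -c "
from h import *
b=snap('side','s7');cv2.imwrite('pics/c7.png',cv2.resize(b[190:320,186:346],(738,600),interpolation=cv2.INTER_CUBIC)[:,:,::-1])
go(582,0,240,98)"
```

```text
t 21.9 pos [450.2 321.4 250.9] J [ -2.  22. -50.  96.  18.  71. -62.] F [ 1.2  0.5 -0.3] w 68.0 g 0.0
shift cm [-30.59  16.46   1.11] turn [ -0.03   0.04 -13.99]
```

View pics/c7.png

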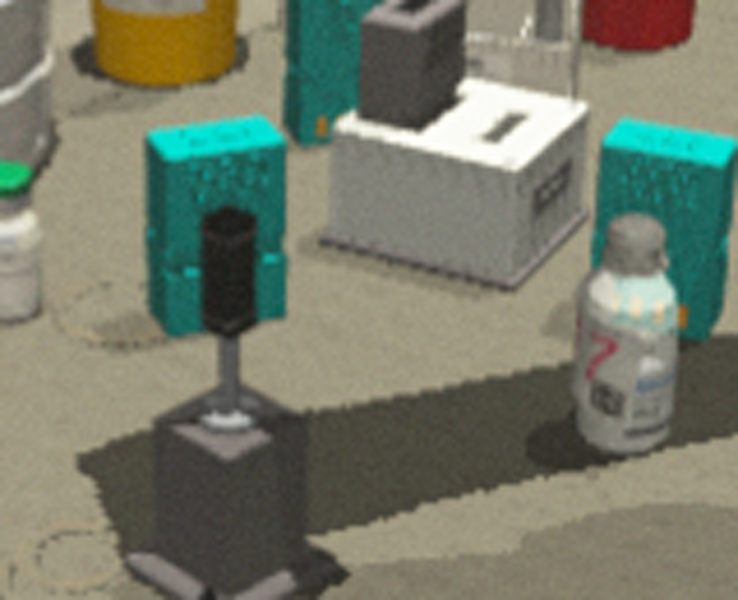

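The pin is seated in the stand with its collar on the top face at (228,420) in the crop. The pack stands raised in the dock at (412,60). Next I fetch the pack.

>>> servo_tool(
  plan=[
    [-30.6, 16.5, 1.1, 0, 0, -14, 0.8],
    [-30.6, 16.5, 1.1, 0, 0, -14, 0.8],
    [-30.6, 16.5, 1.1, 0, 0, -14, 0.8],
    [-30.6, 16.5, 1.1, 0, 0, -14, 0.8],
    [-30.6, 16.5, 1.1, 0, 0, -14, 0.8],
  ],
)

```text
clock: 22.52
eef_pos: [567.7, 34.5, 240.5]
tool_rot: [[-0.14, 0.99, -0.002], [0.99, 0.14, 0.0], [0.0, -0.002, -1.0]]
ft_force: [1.5, -0.3, 0.5]
gripper_width: 68.4
grasp_force: 0.0
```

```bash
python3 -c "
from h import *
go(582,0.6,200,98)"
```

```text
t 22.52 pos [567.7  34.5 240.5] J [ 28.  24. -49.  95.  19.  70. -17.] F [ 1.5 -0.3  0.5] w 68.4 g 0.0
shift cm [-3.56  0.95  4.05] turn [-0.1  -0.01  0.03]
```

>>> servo_tool(
  plan=[
    [-3.6, 0.95, 1, 0, 0, 0, 0.8],
    [-3.6, 0.95, 4, 0, 0, 0, 0.8],
    [-3.6, 0.95, 8, 0, 0, 0, 0.8],
    [-3.6, 0.95, 8, 0, 0, 0, 0.8],
    [-3.6, 0.95, 8, 0, 0, 0, 0.8],
  ],
)

```text
clock: 23.15
eef_pos: [582.5, 2.9, 162.3]
tool_rot: [[-0.14, 0.99, 0.0], [0.99, 0.14, 0.001], [0.001, 0.0, -1.0]]
ft_force: [0.6, -0.0, 0.8]
gripper_width: 68.4
grasp_force: 0.0
```

```bash
python3 -c "
from h import *
r.get_image('side')
go(582,0.6,82,98)"
```

```text
t 23.2 pos [583.    2.9 162.9] J [ 29.  29. -46.  98.  23.  63. -17.] F [-0.3 -0.5  0.1] w 68.8 g 0.0
shift cm [-0.21 -0.14  8.09] turn [ 0.09 -0.01  0.05]
```

>>> servo_tool(
  plan=[
    [-0.2, -0.1, 2, 0, 0, 0, 0.8],
    [-0.2, -0.1, 4.5, 0, 0, 0, 0.8],
    [-0.2, -0.1, 6.5, 0, 0, 0, 0.8],
    [-0.2, -0.1, 7.9, 0, 0, 0, 0.8],
    [-0.2, -0.1, 7.9, 0, 0, 0, 0.8],
  ],
  newtons=50,
)

```text
clock: 23.82
eef_pos: [580.9, 0.3, 81.5]
tool_rot: [[-0.14, 0.99, -0.002], [0.99, 0.14, 0.0], [0.0, -0.002, -1.0]]
ft_force: [0.3, -0.2, -0.6]
gripper_width: 68.2
grasp_force: 0.0
```

>>> servo_tool(
  plan=[
    [0, 0, 0, 0, 0, 0, 0.5],
    [0, 0, 0, 0, 0, 0, 0.4],
    [0, 0, 0, 0, 0, 0, 0.3],
    [0, 0, 0, 0, 0, 0, 0.3],
    [0, 0, 0, 0, 0, 0, 0.3],
  ],
)

```text
clock: 24.45
eef_pos: [583.1, 0.5, 83.7]
tool_rot: [[-0.139, 0.99, 0.003], [0.99, 0.139, 0.0], [-0.0, 0.003, -1.0]]
ft_force: [3.6, 0.6, 6.1]
gripper_width: 34.8
grasp_force: 51.0
```

>>> servo_tool(
  plan=[
    [0, 0, -0.3, 0, 0, 0, 0.3],
    [0, 0, -0.8, 0, 0, 0, 0.3],
    [0, 0, -1.3, 0, 0, 0, 0.3],
    [0, 0, -1.8, 0, 0, 0, 0.3],
    [0, 0, -2.3, 0, 0, 0, 0.3],
  ],
)

```text
clock: 25.08
eef_pos: [582.6, 0.2, 105.3]
tool_rot: [[-0.139, 0.99, 0.002], [0.99, 0.139, 0.001], [0.001, 0.002, -1.0]]
ft_force: [7.0, 1.1, -6.9]
gripper_width: 35.0
grasp_force: 51.0
```

>>> servo_tool(
  plan=[
    [0, 0, -1, 0, 0, 0, 0.3],
    [0, 0, -2.5, 0, 0, 0, 0.3],
    [0, 0, -4.5, 0, 0, 0, 0.3],
    [0, 0, -6.5, 0, 0, 0, 0.3],
    [0, 0, -7.3, 0, 0, 0, 0.3],
  ],
)

```text
clock: 25.7
eef_pos: [582.1, 0.3, 180.6]
tool_rot: [[-0.139, 0.99, 0.002], [0.99, 0.139, -0.0], [-0.001, 0.002, -1.0]]
ft_force: [0.2, 0.4, -2.1]
gripper_width: 35.0
grasp_force: 51.4
```

```bash
python3 -c "
from h import *
b=snap('side','s8');a=snap('top','t8')
cv2.imwrite('pics/c8.png',np.hstack([b[130:330,150:350],cv2.resize(a[100:300,140:440],(300,200))])[:,:,::-1].repeat(1,0))
i=cv2.imread('pics/c8.png');cv2.imwrite('pics/c8.png',cv2.resize(i,(800,320),interpolation=cv2.INTER_CUBIC))
print('green',onz('top',216,149,78),'turq',onz('top',241,181,100),'bottle',onz('top',254,278,105))
go(525,225,179,98)"
```

```text
green [686.26238018 212.55081009  78.        ] turq [600.48828233 151.41872484 100.        ] bottle [378.07199    124.45204845 105.        ]
t 25.8 pos [5.820e+02 2.000e-01 1.798e+02] J [ 29.  28. -47.  97.  22.  64. -16.] F [-0.5  0.5 -1.9] w 34.9 g 51.4
shift cm [23.05 -2.51  0.06] turn [0.1  0.04 0.  ]
```

View pics/c8.png

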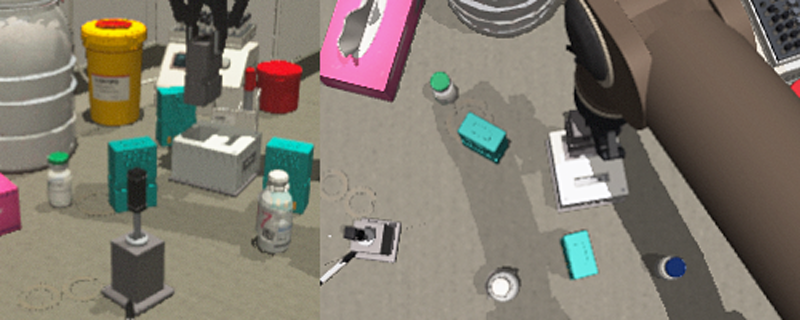

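The pack is held upright clear above the dock, at about (205,70) in the side crop. I'll set it down on the open patch between the dock and the stand.

>>> servo_tool(
  plan=[
    [6, -3.4, 0, 0, 0, 0, 0.3],
    [12, -3.5, 0, 0, 0, 0, 0.3],
    [18, -3.5, 0, 0, 0, 0, 0.3],
    [23.2, -3.5, 0, 0, 0, 0, 0.3],
    [23.2, -3.5, 0, 0, 0, 0, 0.3],
  ],
)

```text
clock: 26.42
eef_pos: [512.0, 230.6, 178.4]
tool_rot: [[-0.148, 0.989, -0.001], [0.989, 0.148, 0.003], [0.003, -0.001, -1.0]]
ft_force: [-0.2, -0.3, -1.1]
gripper_width: 34.6
grasp_force: 51.5
```

>>> servo_tool(
  plan=[
    [0, 0, 0, 0, 0, 0, 0.3],
    [0, 0, 2, 0, 0, 0, 0.3],
    [0, 0, 5, 0, 0, 0, 0.3],
    [0, 0, 8, 0, 0, 0, 0.3],
    [0, 0, 10.5, 0, 0, 0, 0.3],
  ],
)

```text
clock: 27.05
eef_pos: [514.1, 222.6, 70.8]
tool_rot: [[-0.137, 0.991, -0.002], [0.991, 0.137, -0.001], [-0.001, -0.002, -1.0]]
ft_force: [1.0, -0.2, -1.3]
gripper_width: 35.1
grasp_force: 51.4
```

>>> servo_tool(
  plan=[
    [0, 0, 0.6, 0, 0, 0, 0.3],
    [0, 0, 1.0, 0, 0, 0, 0.3],
    [0, 0, 1.2, 0, 0, 0, 0.3],
    [0, 0, 1.4, 0, 0, 0, 0.3],
    [0, 0, 1.5, 0, 0, 0, 0.3],
  ],
)

```text
clock: 27.68
eef_pos: [514.8, 225.1, 58.9]
tool_rot: [[-0.139, 0.99, 0.001], [0.99, 0.139, 0.0], [-0.0, 0.001, -1.0]]
ft_force: [-0.3, -0.4, -1.9]
gripper_width: 35.4
grasp_force: 51.4
```

Contact is expected at about z = 55, so I lower slowly.

>>> servo_tool(
  plan=[
    [0, 0, 0.08, 0, 0, 0, 0.3],
    [0, 0, 0.16, 0, 0, 0, 0.3],
    [0, 0, 0.24, 0, 0, 0, 0.3],
    [0, 0, 0.3, 0, 0, 0, 0.3],
    [0, 0, 0.34, 0, 0, 0, 0.3],
  ],
)

```text
clock: 28.3
eef_pos: [514.5, 225.1, 55.1]
tool_rot: [[-0.139, 0.99, -0.0], [0.99, 0.139, -0.0], [-0.0, -0.0, -1.0]]
ft_force: [-0.0, -0.0, -2.0]
gripper_width: 34.7
grasp_force: 51.4
```

>>> servo_tool(
  plan=[
    [0, 0, 0.04, 0, 0, 0, 0.3],
    [0, 0, 0.08, 0, 0, 0, 0.3],
    [0, 0, 0.12, 0, 0, 0, 0.3],
    [0, 0, 0.15, 0, 0, 0, 0.3],
    [0, 0, 0.15, 0, 0, 0, 0.3],
  ],
)

```text
clock: 28.92
eef_pos: [514.7, 225.2, 54.8]
tool_rot: [[-0.139, 0.99, 0.001], [0.99, 0.139, -0.0], [-0.001, 0.001, -1.0]]
ft_force: [-2.0, -2.6, 11.7]
gripper_width: 35.1
grasp_force: 52.8
```

>>> servo_tool(
  plan=[
    [0, 0, -0.08, 0, 0, 0, 0.3],
    [0, 0, -0.08, 0, 0, 0, 0.5],
    [0, 0, -0.08, 0, 0, 0, 0.6],
    [0, 0, -0.08, 0, 0, 0, 0.7],
    [0, 0, -0.08, 0, 0, 0, 0.7],
  ],
)

```text
clock: 29.55
eef_pos: [514.5, 225.1, 54.3]
tool_rot: [[-0.139, 0.99, -0.0], [0.99, 0.139, 0.0], [0.0, -0.0, -1.0]]
ft_force: [-0.2, -0.2, 0.4]
gripper_width: 59.9
grasp_force: 0.0
```

>>> servo_tool(
  plan=[
    [0, 0, -1, 0, 0, 0, 0.7],
    [0, 0, -4, 0, 0, 0, 0.7],
    [0, 0, -9, 0, 0, 0, 0.7],
    [0, 0, -14, 0, 0, 0, 0.7],
    [0, 0, -18, 0, 0, 0, 0.7],
  ],
)

```text
clock: 30.18
eef_pos: [514.5, 225.5, 237.3]
tool_rot: [[-0.14, 0.99, 0.002], [0.99, 0.14, 0.001], [0.0, 0.002, -1.0]]
ft_force: [-0.1, -0.3, -0.6]
gripper_width: 59.8
grasp_force: 0.0
```

>>> servo_tool(
  plan=[
    [0, 0, 0, 0, 0, 0, 0.7],
    [0, 0, 0, 0, 0, 0, 0.7],
    [0, 0, 0, 0, 0, 0, 0.7],
    [0, 0, 0, 0, 0, 0, 0.7],
    [0, 0, 0, 0, 0, 0, 0.7],
  ],
)

```text
clock: 30.8
eef_pos: [514.3, 225.0, 233.8]
tool_rot: [[-0.14, 0.99, -0.001], [0.99, 0.14, -0.0], [-0.0, -0.001, -1.0]]
ft_force: [0.3, -0.2, -1.1]
gripper_width: 60.1
grasp_force: 0.0
```

```bash
python3 -c "
from h import *
b=snap('side','s9');cv2.imwrite('pics/c9.png',cv2.resize(b[130:330,150:390],(720,600),interpolation=cv2.INTER_CUBIC)[:,:,::-1])
go(514.5,225,250,98)"
```

```text
t 30.85 pos [514.4 225.1 234. ] J [ 10.  24. -51.  96.  20.  69. -38.] F [ 0.2  1.  -0.1] w 59.8 g 0.0
shift cm [-0.01  0.01 -1.6 ] turn [-0.04 -0.    0.03]
```

View pics/c9.png

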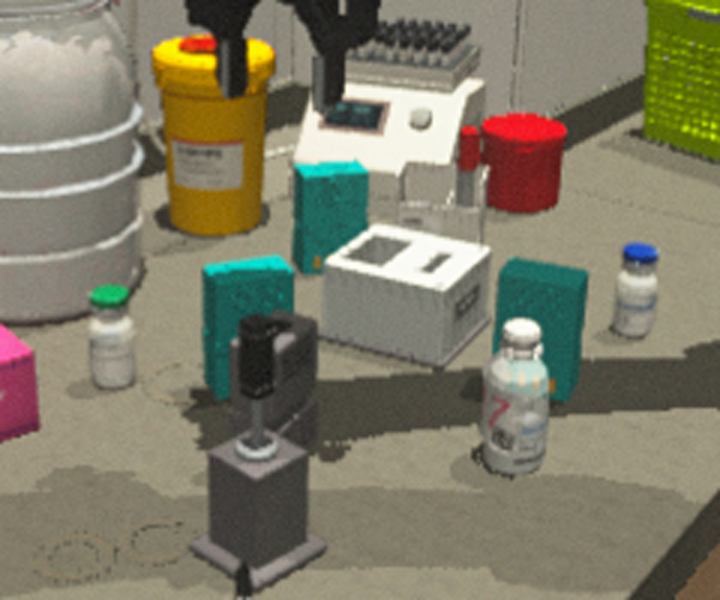

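The pack stands upright behind the stand at about (285,380). The bay at (380,248) is empty, the pin is seated at (257,400), the vials and bottle are standing as before, and the gripper is clear.

```bash
python3 -c "
from bench import r
print(r.hand_in())"
```

```text
the job is handed in; nothing more can be done
None
```

The pack was released and now stands upright on the worktop between the dock and the stand, the pin is back in its stand, and the job was handed in at about 31 s; forces read at the end of each move peaked at about 12 N.

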